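# Lock the indexing stage with its pin

### The job

Lock the rotary indexing stage for transport. Take the steel locking pin from its rest and stand it in the guide on the stage so that it rests on the hidden collar, let go of it, and gently turn the black knob until the pin catches and drops into a hole of the collar; then press the pin down until its head sits fully home on the guide. Never force the knob or the pin, and leave the glassware and the bottle where they stand.

Things in the scene. Friction and masses are not known exactly. Their poses are not given: they have to be found in the camera images.
- pin_head (a point): Centre of the steel pin's round grip head (16 mm wide, 20 mm tall): grasp it here from above. z runs up the pin. Below the head is a plain shank 10 mm wide, 48 mm long with a tapered nose; the nose's end is 58 mm below this point, the head's underside 10 mm below. About 90 g.
- pin: The same pin, origin at the end of its nose. At the start it stands loose in a fixed grey block 64 x 56 mm, 40 mm tall; lift it 40 mm to clear that. It bends if pressed down with more than 35 N, or if the knob, turned on after the pin has caught, loads it with more than 7 N (about 0.14 N m at the knob).
- guide (a point): Centre of the guide hole's mouth, on a square steel boss 30 mm wide, 58 mm above the counter. Vertical hole 12 mm wide, 3 mm chamfer. A pin let down in it rests on the collar with its nose 25 mm below this point (head centre 33 mm above). Home: the head's underside sits on the boss, head centre 10 mm above this point.
- well (a point): Where the pin's nose ends once home: 48 mm below the guide's mouth, in the housing. When a collar hole comes under the pin, it drops about 15 mm by its own weight (it may hang until the knob is let go) onto a stiff friction catch; about 7 N of push then moves it the last 8 to 10 mm. The catch stays where it is pushed.
- knob (a point): On the knob's vertical axis, at the height to grip. Black round fluted knob 44 mm wide, from 20 mm below this point to 15 mm above; its axis is 66 mm from the guide. Turns both ways with about 0.05 N m of friction and stays where left. A grip of about 10 N turns it. Once the pin has dropped, the collar has only some 0.1 rad of play left before it binds on the pin.
- index_stage: The fixed stage: square aluminium housing 166 x 166 mm, cover 46 mm above the counter; origin under its centre, guide 66 mm along its -x. Inside, one piece with the knob, is a collar with four 16 mm holes evenly spaced: one comes under the guide within a quarter turn either way. They cannot be seen; none is under the guide at the start.
- beaker_small: Bystander: clear glass beaker, 44 mm wide, 54 mm tall; origin at the centre of its underside, z up.
- beaker_large: Bystander: clear glass beaker, 54 mm wide, 68 mm tall; origin at the centre of its underside, z up.
- flask: Bystander: clear conical glass flask, 62 mm wide, 103 mm tall; origin at the centre of its underside, z up.
- reagent: Bystander: brown bottle with a black cap, 50 mm wide, 92 mm tall; origin at the centre of its underside, z up.

How it is judged:
On the way, in this order (a step that is already met when the one before it is completed fails the run):
1. the pin stands upright in the guide, resting on the collar (horizontal distance between pin_head and guide below 0.005 m and angle between pin_head's own z axis and vertical below 0.12 rad and z of pin_head in the frame of guide between 0.028 and 0.036 m and contact force between the fingers and pin below 0.1 N), for 0.2 s.
2. the knob has been turned until the pin has dropped into a hole of the collar (horizontal distance between pin_head and guide below 0.005 m and z of pin_head in the frame of guide below 0.024 m), for 0.1 s.
At the end, for the whole second after the job is handed in: The pin is upright in the guide (within 5 mm and 0.12 rad), through the collar, with its head home on the boss to 2 mm, at rest and released; bystanders within 25 mm of where they stood and upright (horizontal distance between pin_head and guide below 0.005 m and angle between pin_head's own z axis and vertical below 0.12 rad and z of pin_head in the frame of guide below 0.012 m and linear speed of pin below 0.02 m/s); the robot touches nothing.
It fails at once if the pin is forced: more than 35 N between pin and stage (contact force between pin and index_stage above 35 N).
It fails at once if the knob is forced against the caught pin: more than 7 N between pin and stage while the pin is let go and no longer falling (contact force between pin and index_stage above 7 N and contact force between the fingers and pin below 0.05 N and contact force between the fingers and index_stage above 0.5 N and linear speed of pin below 0.01 m/s).
It fails at once if the glassware or the bottle is displaced or tipped (distance of any of beaker_small, beaker_large, flask, reagent from where it was at the start of the episode above 0.025 m or angle between any of beaker_small, beaker_large, flask, reagent's own z axis and vertical above 0.3 rad).
It also fails if it takes over 72 s, if anything falls off the work surface, if the arm or the gripper's body presses on something with over 40 N, if the wrist force passes 120 N, or if a joint passes its speed limit or range.

### The arm

A 6-joint arm with a two-finger parallel gripper is mounted at the origin on a cart in front of the work surface, level with it; the furniture and walls round the work are solid. World frame = base frame: x ahead of the robot, y to its left, z up, the work surface at z = 0. Lengths are in m, angles in rad, forces in N, time in s.
With the tool pointing down it reaches from about 0.375 to 0.9 m from the base axis. Payload 3.1 kg.
Tool frame: the origin (TCP) lies on the centre line of the jaws, within the pads' length; the fingertips stand robot.finger_overhang ahead of it and the grasp point (between the pads) lies 2 mm behind it (robot.finger_overhang is the distance from the TCP to the fingertips, in m); z points along the fingers, y is the direction in which the jaws open and shut (so a half turn about z gives the same grasp; the last joint's range is limited). The gripper opens to 87 mm and grips with 3 to 60 N. Pads are 19 mm wide; open, the fingers measure 117 mm over their backs; the gripper's body (75 mm by 190 mm) begins 51 mm behind the grasp point.
Start: joints at [-1.3, 0.527, 1.433, -0, 1.181, -0.178], TCP at [0.272, -0.563, 0.24] pointing down, gripper open.
Joint ranges: [-3.08, 3.08], [-0.75, 2.2], [0.22, 2.44], [-1.43, 4.57], [0, 2.65], [-2.85, 2.85]. Speed limits (rad/s): [2.79, 2.79, 3.14, 3.14, 3.14, 3.14].

### API

Orientations are given as a unit quaternion [x, y, z, w].
In Python, from rig import robot gives the robot as it stands. The module is installed in compiled form; this text tells all that it offers.
- The arm moves only by the tool step_arm, never from a script. Its arguments are lists of equal length, an entry for each row: "slide": the shift along the tool's x, y, z in mm, a list of three; "twist": the turn about the tool's z in degrees. A call has 1 to 20 rows; each row shifts and turns the commanded pose from where the row before left it, along the tool's axes as they then stand; what a row does not reach is not made up. A row lasts 1/12 s, in which the tool goes at most 41.7 mm and 7.16 degrees, less where a joint would pass 70% of its speed; a pose out of reach is approached as far as the arm can. A call is refused whole if a number of a shift passes 41.7 or a number of a turn 7.16, either way. A call with a gripper value outside its range is refused whole. "jaw" is the finger opening in mm, from 0 to 87, set as the call begins (left out, the last holds). The fingers move at their own pace and stop on an object; "force" is the grip in N (left out, the last holds). Time passes only in rows, so rows that do not move let the fingers close. It gives the time, the measured TCP pose, the force and the opening at its end, in the units of the state.
- robot.get_obs(): the state, without advancing time (a new reading comes with each control period).
- robot.camera(name): name is "scene" or "top"; returns a dict with "color" (400x640x3 uint8, blue, green, red), "depth" (400x640 float32, m along the optical axis (not along the pixel's ray), 0 where there is no reading), "camera_matrix" (3x3 intrinsics, pixels), "k1" (the pictures are not rectified: a ray, as slopes to the right and down, at radius r is drawn at 1 + k1 r^2 times it, then the intrinsics apply), "origin" and "orientation" of the camera in the world. Camera axes: x right, y down, z forward; pixel columns grow to the right and rows downward; lengths in m; the calibration is good to about 2 mm. A picture is of the moment at which its call begins.
- robot.hand_in(): hands the job in, once; it reports no verdict.
The state is a dict: "time": time; "q": joint angles; "joint_velocities": joint speeds; "joint_torque": joint torques, N m; "position": TCP position; "tool_rot": TCP orientation; "ft_force": force on the tool from outside, world axes, zero at the start; "moment": the same for the moment, N m; "grip_width": finger opening in m.
Only numpy, scipy, OpenCV 4.12 (cv2) and the standard library are available. Lean on these libraries where they do the work, as an engineer would, in place of code of your own. Each camera call takes 0.05 s, during which the arm holds its last target.

## Working session

There is one attempt and no reset: what is moved stays moved. The work goes in short steps, Python scripts to look and compute and a tool call to move; the robot and the scene stay as the last step left them, time stands still between calls to the robot, and variables do not carry over. Pictures are saved under pics/ and viewed, and the job is handed in when it is done.

Besides the shell and the picture viewer there is one more tool, called after "Call:" as name(argument=value, ...) on one line, values as JSON. step_arm: Moves the arm, as the interface text tells. Its arguments: {"type":"object","properties":{"slide":{"type":"array","items":{"type":"array","items":{"type":"number"}}},"twist":{"type":"array","items":{"type":"number"}},"jaw":{"type":"number"},"force":{"type":"number"}},"required":["slide","twist"]}

```bash
ls; mkdir -p pics; cat > h.py <<'E'
import numpy as np, cv2
from scipy.spatial.transform import Rotation as R
from rig import robot
def ray(c,u,v):
    K=c["camera_matrix"];x=(u-K[0][2])/K[0][0];y=(v-K[1][2])/K[1][1]
    xd,yd=x,y
    for _ in range(20):
        f=1+c["k1"]*(x*x+y*y); x,y=xd/f,yd/f
    d=R.from_quat(c["orientation"]).apply([x,y,1.0]); return np.array(c["origin"]),d
def onz(c,u,v,z):
    o,d=ray(c,u,v); return o+d*(z-o[2])/d[2]
def pt(c,u,v,dep):
    o,d=ray(c,u,v); return o+d*dep
E
python3 - <<'E'
from h import *
print(robot.get_obs(), robot.finger_overhang)
for n in("scene","top"):
    c=robot.camera(n); cv2.imwrite(f"pics/{n}0.png",c["color"]); np.save(f"{n}0.npy",c,allow_pickle=True)
    print(n,c["camera_matrix"],c["k1"],c["origin"],c["orientation"])
E
```

```text
pics
{'time': 0.0, 'q': array([-1.29947969e+00,  5.28439383e-01,  1.43387070e+00, -4.19302738e-06,
        1.18135609e+00, -1.78512579e-01]), 'joint_velocities': array([-1.00129420e-03, -1.35069429e-04, -1.65365438e-03,  1.72591621e-04,
       -1.10082194e-03, -2.26376293e-05]), 'joint_torque': array([-4.87167181e-04, -4.40047753e+01, -1.76590812e+01,  6.33016555e-02,
        5.80989977e-02, -1.60071390e-04]), 'position': array([ 0.27159374, -0.56216258,  0.23859808]), 'tool_rot': array([ 9.74812453e-01,  2.23023780e-01, -5.00271657e-05, -1.03555504e-03]), 'ft_force': array([-0.35761079, -0.29727712,  0.36268806]), 'moment': array([ 0.0414173 , -0.01092208,  0.08017772]), 'grip_width': 0.08685607189239526} 0.017
scene [[425.71456357   0.         322.15898359]
 [  0.         425.71456357 201.64082724]
 [  0.           0.           1.        ]] -0.10011910339030144 [0.08479792 0.66584326 0.85116696] [-0.30875777  0.87682862 -0.34640381  0.12587542]
top [[500.09364784   0.         330.78494241]
 [  0.         500.09364784 205.69079548]
 [  0.           0.           1.        ]] -0.15296816582609352 [0.36592732 0.11381231 1.52885056] [-0.69735605  0.71401211 -0.04210738  0.04591537]
```

View pics/scene0.png

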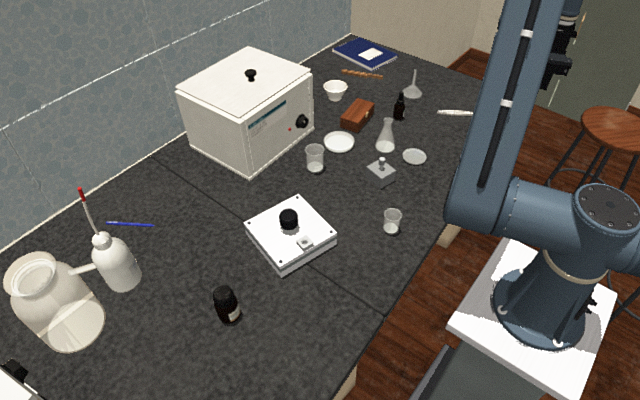

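View pics/top0.png

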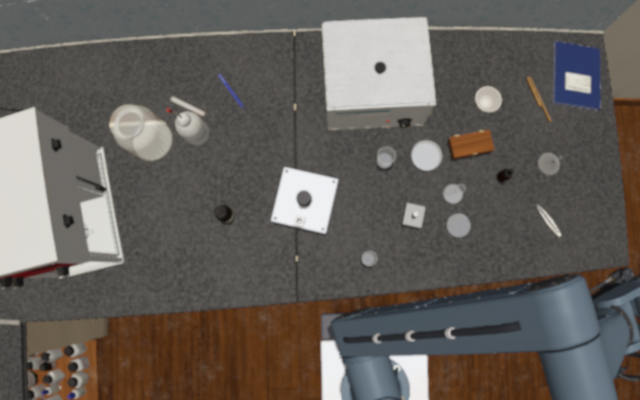

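The scene shows the stage at about (290,233), with its knob at (289,218) and boss at (305,242). The pin block is at (381,170). In the top view the knob is at (304,199), the boss at (300,220) and the pin at (414,215). I'll zoom in on these next.

```bash
python3 - <<'E'
from h import *
t=cv2.imread("pics/top0.png");s=cv2.imread("pics/scene0.png")
z=lambda im,x,y,w,h,f:cv2.resize(im[y:y+h,x:x+w],None,fx=f,fy=f,interpolation=cv2.INTER_CUBIC)
a=np.hstack([z(t,265,160,80,80,5),z(t,385,180,80,80,5)]); cv2.imwrite("pics/zt.png",a)
a=np.hstack([z(s,240,190,100,90,4),z(s,345,130,100,90,4)]); cv2.imwrite("pics/zs.png",a)
E
```

```text
(no output)
```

View pics/zt.png

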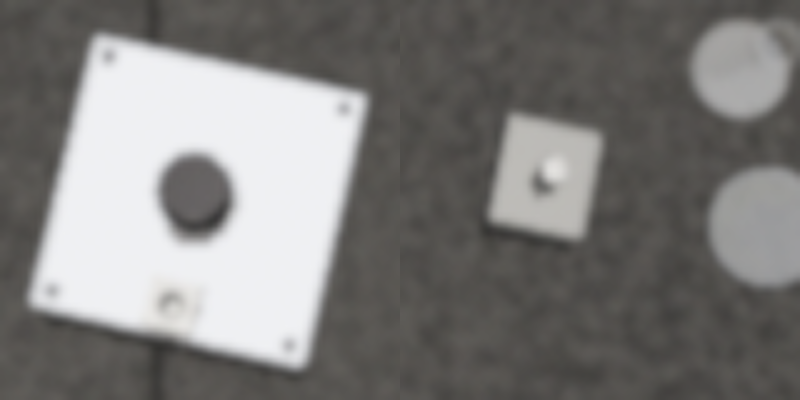

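View pics/zs.png

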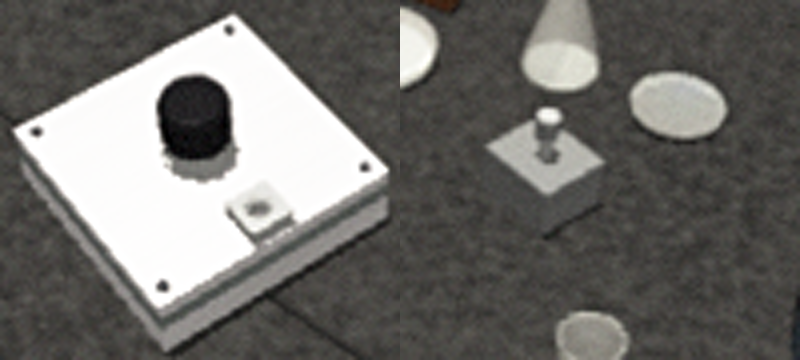

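```bash
cat > m.py <<'E'
from h import *
t=np.load("top0.npy",allow_pickle=True).item(); s=np.load("scene0.npy",allow_pickle=True).item()
# cover quad in top and scene, plane z=.046
for n,c,(x0,y0,x1,y1),th in(("top",t,(265,160,345,240),150),("scene",s,(240,190,340,275),200)):
    g=cv2.cvtColor(c["color"],cv2.COLOR_BGR2GRAY)
    m=np.zeros_like(g); m[y0:y1,x0:x1]=(g[y0:y1,x0:x1]>th)*255
    cs,_=cv2.findContours(m,cv2.RETR_EXTERNAL,cv2.CHAIN_APPROX_NONE); k=max(cs,key=cv2.contourArea)
    W=np.array([onz(c,u,v,.046)[:2] for u,v in k[:,0]],np.float32)
    r=cv2.minAreaRect((W*1000).astype(np.float32)); print(n,r)
def tri(pt_t,pt_s):
    (a,d),(b,e)=ray(t,*pt_t),ray(s,*pt_s)
    d/=np.linalg.norm(d);e/=np.linalg.norm(e)
    x=np.linalg.lstsq(np.c_[d,-e],b-a,rcond=None)[0]; p,q=a+d*x[0],b+e*x[1]
    return (p+q)/2,np.linalg.norm(p-q)
print("pinhead top",tri((416,213.6),(382,159)))
print("guide mouth",tri((265+172/5,160+304/5),(240+259/4,190+209/4)), onz(t,265+172/5,160+304/5,.058),onz(s,240+259/4,190+209/4,.058))
print("knob top",tri((265+194/5,160+187/5),(240+192/4,190+93/4)))
print("knob depth", t["depth"][195:202,300:308].min(), pt(t,304,197.5,t["depth"][197,304]))
print("pin depth top",t["depth"][208:220,408:420].round(3), "\n", pt(t,416,213.6,t["depth"][208:220,408:420].min()))
for z in (.07,.08,.09,.1): print(z,onz(t,416,213.6,z),onz(s,382,159,z))
E
python3 m.py
```

```text
top ((572.487060546875, 198.80581665039062), (171.24249267578125, 171.14727783203125), 75.80513000488281)
scene ((574.8143310546875, 198.62696838378906), (166.34152221679688, 167.6352081298828), 75.76384735107422)
pinhead top (array([ 0.51978338, -0.12944672,  0.07421623]), np.float64(0.0023527666947834058))
guide mouth (array([0.50850218, 0.21417536, 0.0549689 ]), np.float64(0.00195082983809959)) [0.50740192 0.2134128  0.058     ] [0.50774439 0.21637802 0.058     ]
knob top (array([0.57221298, 0.19768502, 0.09865365]), np.float64(0.002716126220118498))
knob depth 1.4401108 [0.57128317 0.19649138 0.09528664]
pin depth top [[1.5   1.492 1.493 1.503 1.498 1.495 1.501 1.491 1.498 1.496 1.501 1.493]
 [1.495 1.5   1.502 1.497 1.496 1.495 1.495 1.498 1.504 1.49  1.5   1.5  ]
 [1.492 1.494 1.495 1.489 1.502 1.499 1.497 1.496 1.499 1.495 1.495 1.499]
 [1.498 1.496 1.491 1.499 1.497 1.496 1.498 1.461 1.466 1.458 1.502 1.498]
 [1.496 1.497 1.497 1.498 1.499 1.473 1.46  1.459 1.459 1.462 1.497 1.494]
 [1.494 1.496 1.492 1.496 1.494 1.466 1.457 1.46  1.458 1.458 1.46  1.495]
 [1.5   1.496 1.491 1.492 1.481 1.461 1.46  1.46  1.459 1.46  1.458 1.498]
 [1.495 1.494 1.497 1.498 1.494 1.466 1.458 1.46  1.452 1.456 1.496 1.494]
 [1.488 1.499 1.5   1.495 1.502 1.481 1.467 1.463 1.457 1.496 1.492 1.5  ]
 [1.492 1.496 1.497 1.493 1.497 1.495 1.498 1.492 1.498 1.496 1.501 1.489]
 [1.497 1.493 1.494 1.496 1.484 1.493 1.494 1.494 1.492 1.494 1.486 1.495]
 [1.492 1.496 1.499 1.499 1.49  1.492 1.495 1.497 1.494 1.491 1.494 1.492]] 
 [ 0.5177209  -0.12836558  0.08395288]
0.07 [ 0.51918672 -0.13070421  0.07      ] [ 0.52319658 -0.13322266  0.07      ]
0.08 [ 0.51813617 -0.12902812  0.08      ] [ 0.51758448 -0.12299353  0.08      ]
0.09 [ 0.51708562 -0.12735203  0.09      ] [ 0.51197239 -0.1127644   0.09      ]
0.1 [ 0.51603507 -0.12567594  0.1       ] [ 0.50636029 -0.10253527  0.1       ]
```

```bash
cat > go.py <<'E'
import sys
from h import *
# usage go.py x y z [yaw_deg]  -> tool-frame shift in mm, twist
o=robot.get_obs(); q=R.from_quat(o["tool_rot"]); x=q.apply([1,0,0]); yaw=np.degrees(np.arctan2(x[1],x[0]))
print("t",round(o["time"],2),"pos",(o["position"]*1000).round(1),"yaw",yaw.round(2),"tilt",q.apply([0,0,1]).round(4),"w",round(o["grip_width"]*1000,1),"F",o["ft_force"].round(2),"M",o["moment"].round(3),"q6",o["q"][5].round(2))
if len(sys.argv)>3:
    d=np.array(list(map(float,sys.argv[1:4])))-o["position"]*1000
    print("slide total",q.inv().apply(d).round(1))
    if len(sys.argv)>4: print("twist total",round(-((float(sys.argv[4])-yaw+180)%360-180),2))
E
python3 go.py 519 -130 160 165.8
```

```text
t 0.1 pos [ 271.6 -562.2  238.7] yaw 25.77 tilt [-5.0e-04  1.9e-03 -1.0e+00] w 87.3 F [ 0.88 -0.07  0.22] M [-0.003  0.03   0.001] q6 -0.18
slide total [ 410.7 -281.5   79.4]
twist total -140.03
```

Call:
step_arm(slide=[[10,-7,0],[25,-17,5],[25,-17,5],[25,-17,5],[25,-17,5],[25,-17,5],[25,-17,5],[25,-17,5],[25,-17,5],[25,-17,5],[25,-17,5],[25,-17,5],[25,-17,5],[25,-17,5],[25,-17,5],[25,-17,5],[18,-13,4],[8,-7,0]], twist=[0,0,0,0,0,0,0,0,0,0,0,0,0,0,0,0,0,0], jaw=60, force=15)

```text
time: 1.6
position: [0.5193, -0.1266, 0.1598]
tool_rot: [0.974, 0.224, -0.001, -0.001]
ft_force: [-0.2, -0.1, 0.3]
grip_width: 0.0603
```

Call:
step_arm(slide=[[0,0,0],[0,0,0],[0,0,0],[0,0,0],[0,0,0],[0,0,0],[0,0,0],[0,0,0],[0,0,0],[0,0,0],[0,0,0],[0,0,0],[0,0,0],[0,0,0],[0,0,0],[0,0,0],[0,0,0],[0,0,0],[0,0,0],[0,0,0]], twist=[-7,-7,-7,-7,-7,-7,-7,-7,-7,-7,-7,-7,-7,-7,-7,-7,-7,-7,-7,-7])

```text
time: 3.27
position: [0.5186, -0.1302, 0.1608]
tool_rot: [0.121, 0.993, -0.0, -0.0]
ft_force: [-0.1, 0.2, -0.3]
grip_width: 0.06
```

```bash
python3 go.py 519 -130 68 165.8; python3 - <<'E'
from h import *
c=robot.camera("scene"); cv2.imwrite("pics/s1.png",cv2.resize(c["color"][60:260,260:500],None,fx=3,fy=3,interpolation=cv2.INTER_CUBIC)[:600,:720])
E
```

```text
t 3.27 pos [ 518.6 -130.2  160.8] yaw 166.09 tilt [-5.e-04  0.e+00 -1.e+00] w 60.0 F [-0.14  0.23 -0.29] M [ 0.105 -0.163  0.016] q6 -1.78
slide total [-0.4  0.3 92.8]
twist total 0.29
```

View pics/s1.png

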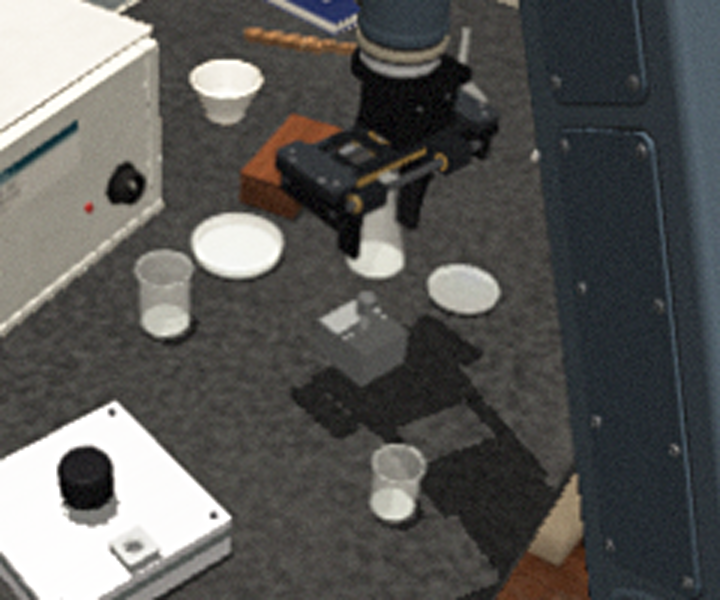

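The gripper is centred above the pin, with the block at (363,335) in the crop and the flask behind it. Descending now.

Call:
step_arm(slide=[[0,0,12],[0,0,15],[0,0,15],[0,0,15],[0,0,12],[0,0,10],[0,0,8],[0,0,6],[0,0,2],[0,0,0],[0,0,0]], twist=[0,0,0,0,0,0,0,0,0,0,0])

```text
time: 4.23
position: [0.5195, -0.1303, 0.0658]
tool_rot: [0.124, 0.992, -0.0, 0.0]
ft_force: [0.0, -1.0, -0.3]
grip_width: 0.0603
```

```bash
python3 go.py 519 -130 66; python3 - <<'E'
from h import *
c=robot.camera("scene"); cv2.imwrite("pics/s2.png",cv2.resize(c["color"][120:200,340:440],None,fx=6,fy=6,interpolation=cv2.INTER_CUBIC))
E
```

```text
t 4.23 pos [ 519.5 -130.3   65.8] yaw 165.76 tilt [ 6.e-04 -3.e-04 -1.e+00] w 60.3 F [ 0.03 -0.95 -0.32] M [ 0.094 -0.128 -0.019] q6 -1.78
slide total [ 0.6  0.2 -0.2]
```

View pics/s2.png

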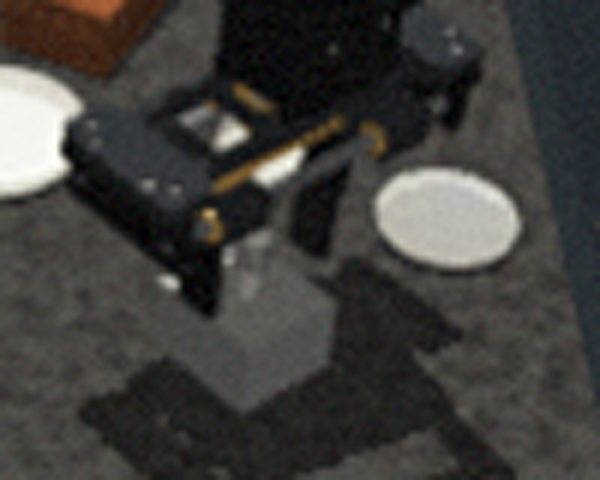

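The pin at (255,265) in the crop stands between the two fingers. Closing.

Call:
step_arm(slide=[[0,0,0],[0,0,0],[0,0,0],[0,0,0],[0,0,0],[0,0,0],[0,0,0],[0,0,0],[0,0,0],[0,0,0]], twist=[0,0,0,0,0,0,0,0,0,0], jaw=0, force=15)

```text
time: 5.12
position: [0.5193, -0.1296, 0.0656]
tool_rot: [0.124, 0.992, 0.0, 0.0]
ft_force: [1.5, 2.9, 1.6]
grip_width: 0.0151
```

```bash
python3 go.py 519 -130 66; python3 - <<'E'
from h import *
c=robot.camera("scene"); cv2.imwrite("pics/s3.png",cv2.resize(c["color"][120:200,340:440],None,fx=6,fy=6,interpolation=cv2.INTER_CUBIC))
E
```

```text
t 5.12 pos [ 519.3 -129.6   65.6] yaw 165.75 tilt [ 1.e-04  8.e-04 -1.e+00] w 15.1 F [1.49 2.92 1.58] M [ 0.799 -0.284  0.014] q6 -1.78
slide total [ 0.2 -0.5 -0.4]
```

View pics/s3.png

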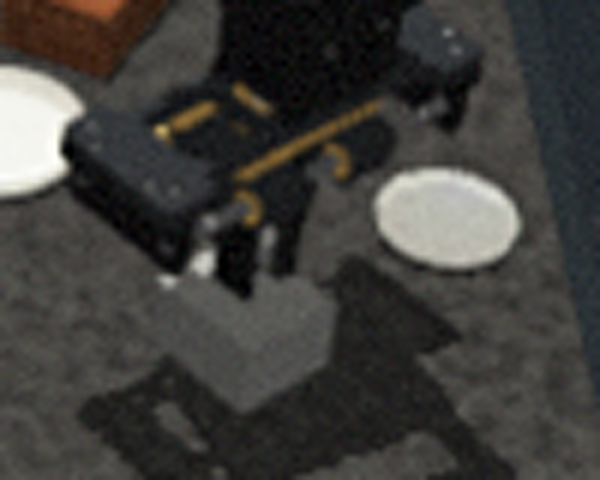

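Gripped; the opening reads 15.1 mm on the 16 mm head. Lifting and carrying.

Call:
step_arm(slide=[[0,0,-5],[0,0,-10],[0,0,-15],[0,0,-15],[0,0,-15],[0,0,-15],[0,0,-15],[0,0,-10],[0,0,-5],[0,0,0],[0,0,0],[0,0,0]], twist=[0,0,0,0,0,0,0,0,0,0,0,0])

```text
time: 6.17
position: [0.5186, -0.13, 0.1699]
tool_rot: [0.124, 0.992, 0.0, -0.001]
ft_force: [0.5, -1.1, -1.3]
grip_width: 0.0154
```

```bash
python3 go.py 509 215 170 165.8; python3 - <<'E'
from h import *
c=robot.camera("scene"); cv2.imwrite("pics/s4.png",cv2.resize(c["color"][90:190,330:450],None,fx=6,fy=6,interpolation=cv2.INTER_CUBIC))
E
```

```text
t 6.17 pos [ 518.6 -130.   169.9] yaw 165.77 tilt [-1.6e-03  6.0e-04 -1.0e+00] w 15.4 F [ 0.47 -1.1  -1.25] M [ 0.129 -0.102 -0.003] q6 -1.78
slide total [9.42e+01 3.32e+02 1.00e-01]
twist total -0.03
```

View pics/s4.png

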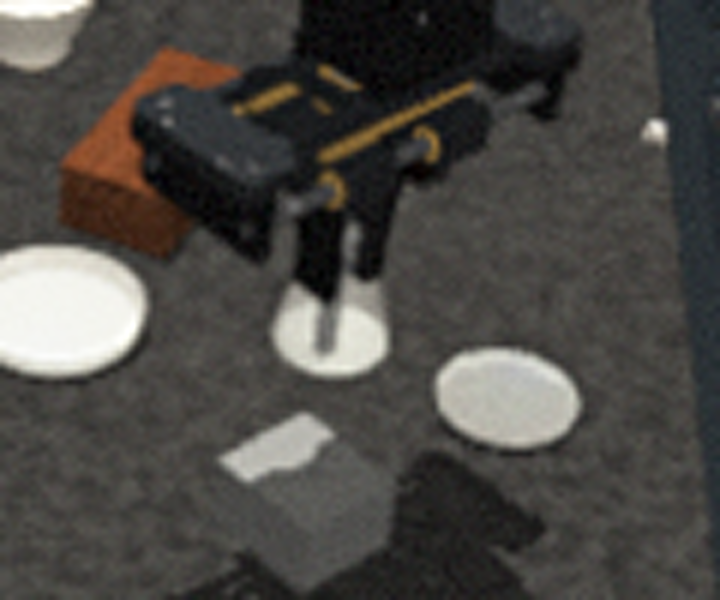

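```bash
cat >> h.py <<'E'
def proj(c,p):
    v=R.from_quat(c["orientation"]).inv().apply(np.array(p)-np.array(c["origin"])); x,y=v[0]/v[2],v[1]/v[2]; f=1+c["k1"]*(x*x+y*y)
    K=c["camera_matrix"]; return np.array([K[0][0]*x*f+K[0][2],K[1][1]*y*f+K[1][2]])
E
python3 - <<'E'
from h import *
c=robot.camera("scene"); p=robot.get_obs()["position"]
im=cv2.resize(c["color"][120:160,360:410],None,fx=14,fy=14,interpolation=cv2.INTER_CUBIC)
for dz in (0,-.01,-.03,-.058):
    u=proj(c,p+[0,0,dz]); print(dz,u); cv2.circle(im,tuple(int(a) for a in ((u-[360,120]+.5)*14)),4,(0,0,255),1)
cv2.imwrite("pics/s5.png",im)
E
```

```text
0 [386.2877751  131.50403166]
-0.01 [385.91124427 134.5507363 ]
-0.03 [385.17020391 140.53275072]
-0.058 [384.15903786 148.66555265]
```

View pics/s5.png

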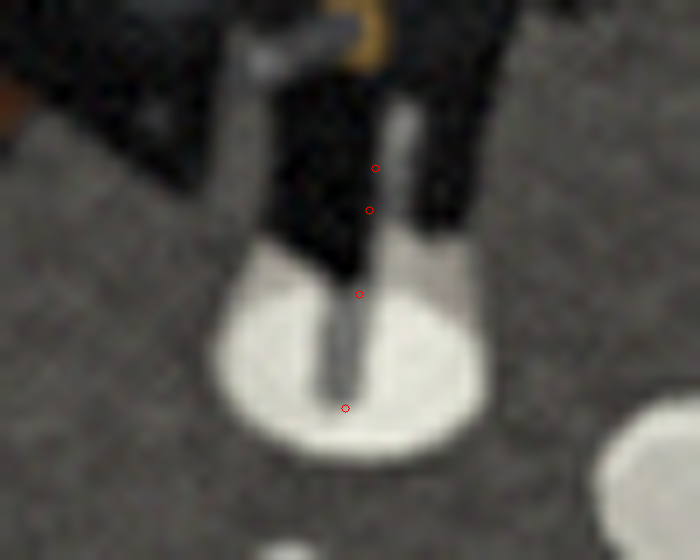

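Call:
step_arm(slide=[[2,8,0],[4,15,0],[7,24,0],[7,24,0],[7,24,0],[7,24,0],[7,24,0],[7,24,0],[7,24,0],[7,24,0],[7,24,0],[7,24,0],[7,24,0],[7,24,0],[6,23,0],[4,15,0],[1,7,0],[0,0,0],[0,0,0]], twist=[0,0,0,0,0,0,0,0,0,0,0,0,0,0,0,0,0,0,0])

```text
time: 7.85
position: [0.5085, 0.2397, 0.1702]
tool_rot: [0.123, 0.992, -0.0, -0.0]
ft_force: [0.4, 0.6, -1.7]
grip_width: 0.0153
```

```bash
cat > look.py <<'E'
import sys
from h import *
x0,y0,w,h,f=map(int,sys.argv[2:7])
c=robot.camera("scene"); p=robot.get_obs()["position"]
im=cv2.resize(c["color"][y0:y0+h,x0:x0+w],None,fx=f,fy=f,interpolation=cv2.INTER_CUBIC)
if len(sys.argv)>7:
  for dz in (-.03,-.058):
    u=proj(c,p+[0,0,dz]); print(dz,u.round(2)); cv2.circle(im,tuple(int(a) for a in ((u-[x0,y0]+.5)*f)),4,(0,0,255),1)
u=proj(c,[.509,.2148,.058]); cv2.circle(im,tuple(int(a) for a in ((u-[x0,y0]+.5)*f)),4,(255,0,0),1); print("guide",u)
cv2.imwrite(sys.argv[1],im)
E
python3 go.py 509 215 130 165.8; python3 look.py pics/s6.png 270 200 60 60 10 1
```

```text
t 7.85 pos [508.5 239.7 170.2] yaw 165.83 tilt [-9.e-04 -7.e-04 -1.e+00] w 15.3 F [ 0.4   0.59 -1.71] M [ 0.091 -0.144  0.058] q6 -1.08
slide total [ -6.6 -23.7  40.2]
twist total 0.03
-0.03 [296.31 225.35]
-0.058 [296.95 233.43]
guide [304.78012812 241.57118982]
```

View pics/s6.png

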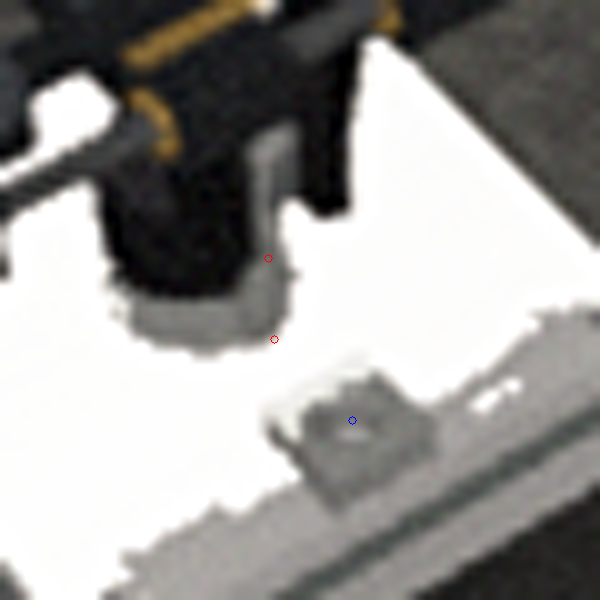

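I overshot by one 24 mm row. The mouth is at (352,430) in the crop. Correcting and going down to about 20 mm above it.

Call:
step_arm(slide=[[-2,-8,5],[-3,-10,7],[-2,-6,8],[0,0,7],[0,0,3],[0,0,0],[0,0,0],[0,0,0]], twist=[0,0,0,0,0,0,0,0])

```text
time: 8.57
position: [0.51, 0.215, 0.1407]
tool_rot: [0.124, 0.992, 0.0, 0.0]
ft_force: [0.2, -0.2, -1.3]
grip_width: 0.0154
```

```bash
python3 go.py 509 215 120 165.8; python3 look.py pics/s7.png 275 200 60 60 10 1
```

```text
t 8.57 pos [510.  215.  140.7] yaw 165.78 tilt [ 5.e-04  2.e-04 -1.e+00] w 15.4 F [ 0.23 -0.23 -1.28] M [ 0.079 -0.11   0.02 ] q6 -1.13
slide total [ 1.  -0.3 20.7]
twist total -0.02
-0.03 [303.49 227.05]
-0.058 [303.97 234.82]
guide [304.78012812 241.57118982]
```

View pics/s7.png

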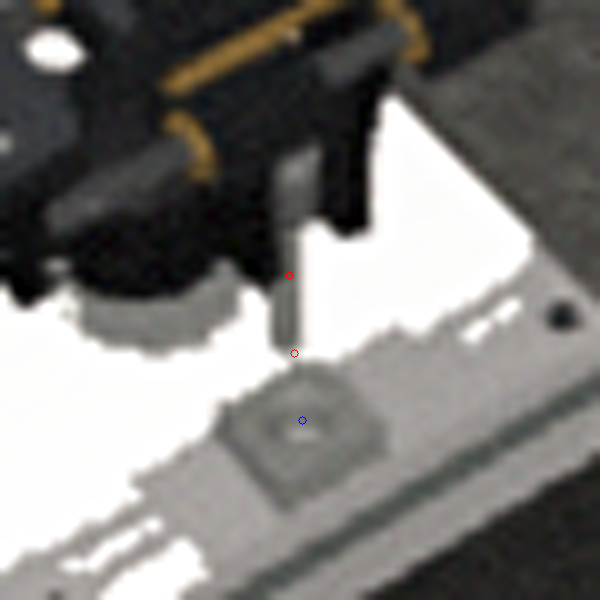

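The shank at (286,300) lines up with the mouth at about (300,425), to within 1 mm after the predicted offsets. Lowering slowly.

Call:
step_arm(slide=[[1,0,3],[0,0,4],[0,0,4],[0,0,4],[0,0,4],[0,0,3],[0,0,3],[0,0,3],[0,0,2],[0,0,0],[0,0,0]], twist=[0,0,0,0,0,0,0,0,0,0,0])

```text
time: 9.53
position: [0.5088, 0.215, 0.1104]
tool_rot: [0.124, 0.992, -0.0, -0.0]
ft_force: [1.1, -0.5, -1.2]
grip_width: 0.0153
```

```bash
python3 go.py 509 215 94 165.8; python3 look.py pics/s8.png 275 200 60 60 10 1
```

```text
t 9.53 pos [508.8 215.  110.4] yaw 165.77 tilt [-2.e-04 -0.e+00 -1.e+00] w 15.3 F [ 1.09 -0.52 -1.22] M [ 0.148 -0.125 -0.05 ] q6 -1.12
slide total [-0.2  0.1 16.4]
twist total -0.03
-0.03 [304.4  235.64]
-0.058 [304.84 243.06]
guide [304.78012812 241.57118982]
```

View pics/s8.png

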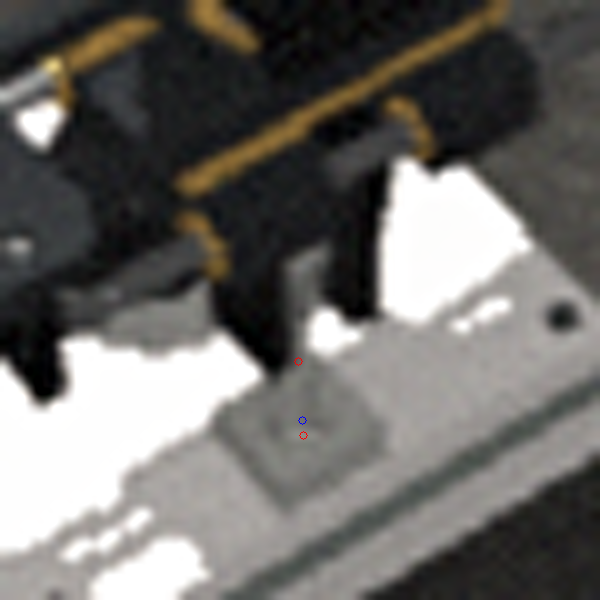

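The shank now merges with the boss at about (300,400), and the force has barely changed. Lowering further.

Call:
step_arm(slide=[[0,0,2],[0,0,2],[0,0,2],[0,0,2],[0,0,2],[0,0,0]], twist=[0,0,0,0,0,0])

```text
time: 10.08
position: [0.5085, 0.215, 0.1001]
tool_rot: [0.124, 0.992, -0.0, -0.0]
ft_force: [-0.6, 0.1, -0.8]
grip_width: 0.0153
```

```bash
python3 go.py 509 215 93; python3 look.py pics/s9.png 275 200 60 60 10 1
```

```text
t 10.08 pos [508.5 215.  100.1] yaw 165.77 tilt [-9.e-04 -1.e-04 -1.e+00] w 15.3 F [-0.61  0.07 -0.84] M [ 0.018 -0.129 -0.044] q6 -1.12
slide total [-0.5  0.2  7.1]
-0.03 [304.67 238.48]
-0.058 [305.11 245.79]
guide [304.78012812 241.57118982]
```

View pics/s9.png

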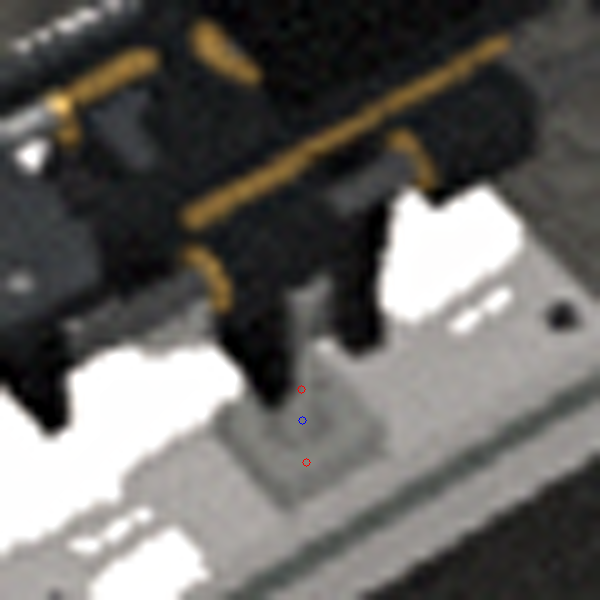

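The nose is about 16 mm into the hole with no force. Lowering gently onto the collar.

Call:
step_arm(slide=[[0,0,1.5],[0,0,1.5],[0,0,1.5],[0,0,1],[0,0,0.5],[0,0,0]], twist=[0,0,0,0,0,0])

```text
time: 10.63
position: [0.5087, 0.215, 0.0944]
tool_rot: [0.124, 0.992, -0.0, -0.0]
ft_force: [0.4, 0.1, -0.4]
grip_width: 0.0154
```

Call:
step_arm(slide=[[0,0,0.5],[0,0,0.5],[0,0,0]], twist=[0,0,0])

```text
time: 10.88
position: [0.5088, 0.215, 0.0935]
tool_rot: [0.124, 0.992, 0.0, -0.0]
ft_force: [0.3, -0.1, -1.1]
grip_width: 0.0153
```

Call:
step_arm(slide=[[0,0,0.5],[0,0,0.5],[0,0,0]], twist=[0,0,0])

```text
time: 11.13
position: [0.5087, 0.215, 0.0925]
tool_rot: [0.124, 0.992, -0.0, -0.0]
ft_force: [0.1, -0.7, -1.1]
grip_width: 0.0153
```

Call:
step_arm(slide=[[0,0,0.5],[0,0,0.5],[0,0,0]], twist=[0,0,0])

```text
time: 11.38
position: [0.5087, 0.215, 0.0915]
tool_rot: [0.124, 0.992, -0.0, -0.0]
ft_force: [-0.1, 0.4, -1.9]
grip_width: 0.0152
```

Within about 2 mm of contact; releasing.

Call:
step_arm(slide=[[0,0,0],[0,0,0],[0,0,0],[0,0,0],[0,0,0],[0,0,0]], twist=[0,0,0,0,0,0], jaw=50)

```text
time: 11.88
position: [0.5089, 0.215, 0.0916]
tool_rot: [0.124, 0.992, 0.0, 0.0]
ft_force: [0.1, -0.4, 0.4]
grip_width: 0.0458
```

Call:
step_arm(slide=[[0,0,-5],[0,0,-15],[0,0,-20],[0,0,-20],[0,0,-10],[0,0,0],[0,0,0]], twist=[0,0,0,0,0,0,0])

```text
time: 12.47
position: [0.5089, 0.2151, 0.162]
tool_rot: [0.124, 0.992, 0.0, 0.001]
ft_force: [0.8, -0.0, 0.3]
grip_width: 0.0502
```

```bash
python3 go.py 573 198.5 160 165.8; python3 look.py pics/s10.png 265 195 70 60 10
```

```text
t 12.47 pos [508.9 215.1 162. ] yaw 165.77 tilt [ 1.1e-03  3.0e-04 -1.0e+00] w 50.2 F [ 0.85 -0.03  0.28] M [ 0.064 -0.173  0.008] q6 -1.12
slide total [-66.2  -0.3   2. ]
twist total -0.03
guide [304.78012812 241.57118982]
```

View pics/s10.png

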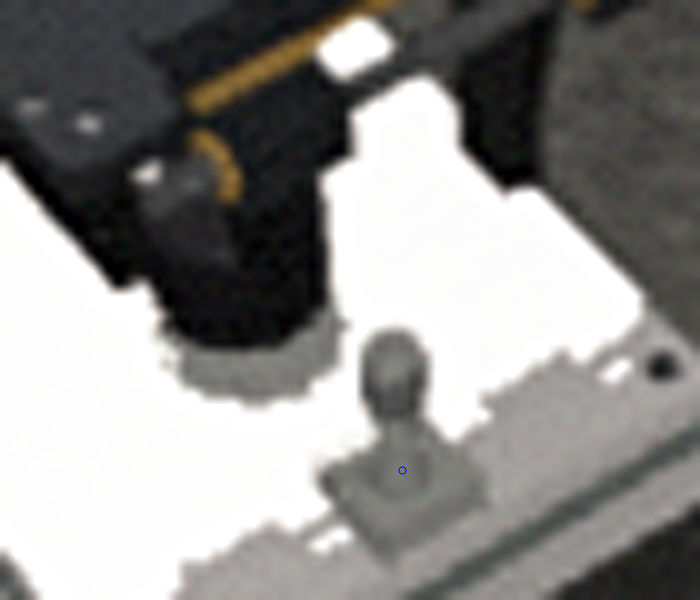

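The pin stands upright in the guide, with its head at (395,370) in the crop above the blue guide mark, and the hole is filled. Now the knob.

Call:
step_arm(slide=[[-8,0,0],[-15,0,0],[-18,0,0],[-15,0,0],[-8,0,0],[-2,0,0],[0,0,0],[0,0,0]], twist=[0,0,0,0,0,0,0,0], jaw=64, force=8)

```text
time: 13.18
position: [0.5716, 0.1988, 0.1608]
tool_rot: [0.124, 0.992, -0.0, -0.001]
ft_force: [-0.4, -0.2, 0.6]
grip_width: 0.064
```

```bash
python3 go.py 572.8 198.8 80 165.8; python3 look.py pics/s11.png 245 175 90 80 8;  python3 -c "
from h import *
c=robot.camera('scene')
for z in (.091,.076,.068): print(z,proj(c,[.509,.2148,z]))"
```

```text
t 13.18 pos [571.6 198.8 160.8] yaw 165.77 tilt [-2.5e-03 -2.0e-04 -1.0e+00] w 64.0 F [-0.42 -0.22  0.61] M [ 0.086 -0.108  0.064] q6 -1.17
slide total [-1.3  0.4 80.8]
twist total -0.03
guide [304.78012812 241.57118982]
0.091 [304.24837858 232.72125216]
0.076 [304.49314306 236.79846044]
0.068 [304.62158529 238.9355661 ]
```

View pics/s11.png

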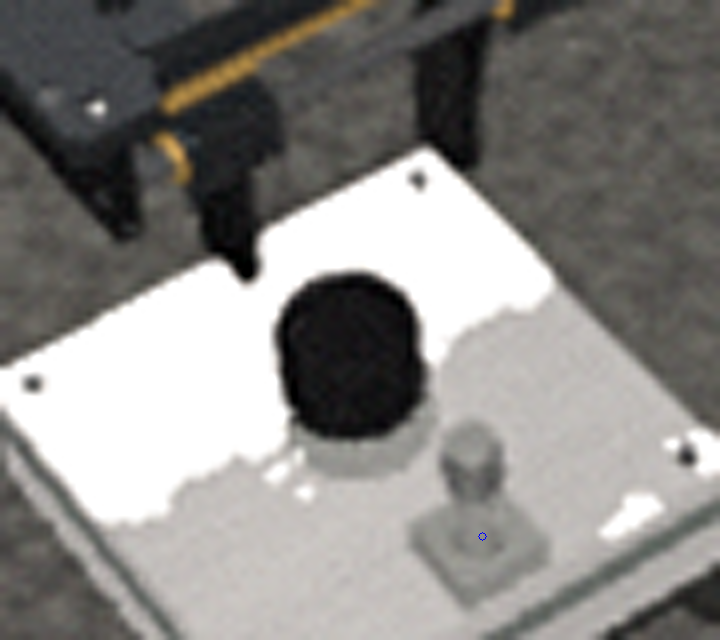

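The head centre is at pixel (303.5,232.4), against 232.7 predicted for resting on the collar. The knob at (350,355) in the crop lies between the fingers. Descending onto it.

Call:
step_arm(slide=[[-1,0,8],[0,0,14],[0,0,16],[0,0,15],[0,0,12],[0,0,8],[0,0,5],[0,0,3],[0,0,0],[0,0,0]], twist=[0,0,0,0,0,0,0,0,0,0])

```text
time: 14.12
position: [0.5741, 0.1986, 0.081]
tool_rot: [0.124, 0.992, 0.0, 0.0]
ft_force: [1.2, 0.6, 1.2]
grip_width: 0.0637
```

Call:
step_arm(slide=[[0,0,0],[0,0,0],[0,0,0],[0,0,0],[0,0,0],[0,0,0],[0,0,0],[0,0,0]], twist=[0,0,0,0,0,0,0,0], jaw=36, force=8)

```text
time: 14.78
position: [0.5742, 0.1992, 0.081]
tool_rot: [0.124, 0.992, 0.001, 0.001]
ft_force: [0.9, 4.2, 2.4]
grip_width: 0.0439
```

```bash
python3 go.py 572.8 198.8 80 165.8; python3 look.py pics/s12.png 245 175 90 80 8
```

```text
t 14.78 pos [574.2 199.2  81. ] yaw 165.76 tilt [ 0.0013  0.0011 -1.    ] w 43.9 F [0.95 4.19 2.42] M [ 0.813 -0.192  0.014] q6 -1.17
slide total [ 1.2 -0.8  1. ]
twist total -0.04
guide [304.78012812 241.57118982]
```

View pics/s12.png

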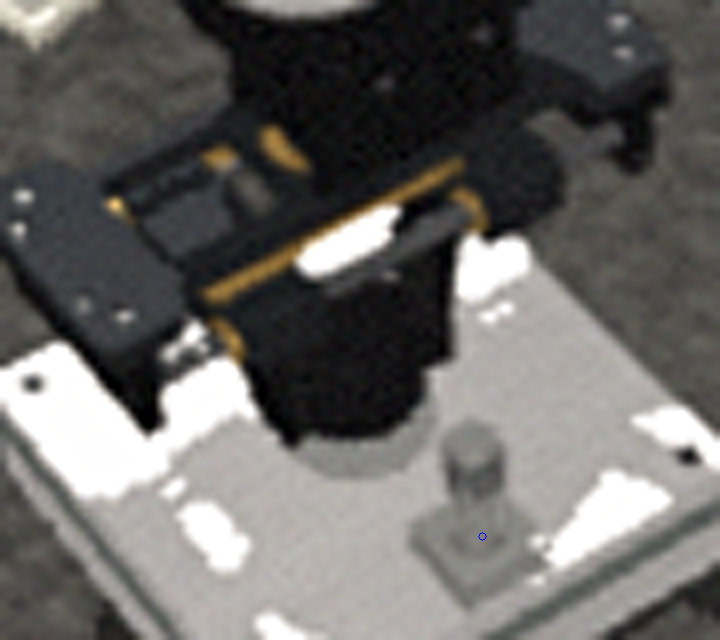

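Gripped at 43.9 mm with the pin in clear view at (472,463) in the crop. Relieving the slight side load, then turning in small steps while watching the pin height by depth.

```bash
cat > chk.py <<'E'
from h import *
c=robot.camera("scene"); o=robot.get_obs(); D=c["depth"]
Z=[]
for v in range(222,248):
    for u in range(296,312):
        if D[v,u]>0:
            p=pt(c,u,v,D[v,u])
            if np.hypot(p[0]-.509,p[1]-.215)<.012: Z.append(p[2])
Z=np.sort(Z)[::-1]; x=R.from_quat(o["tool_rot"]).apply([1,0,0])
print("t",round(o["time"],2),"pin top z",(Z[:12:3]*1000).round(1),"n>80mm",(Z>.083).sum(),"yaw",np.degrees(np.arctan2(x[1],x[0])).round(1),"F",o["ft_force"].round(1),"M",o["moment"].round(3),"w",(o["grip_width"]*1000).round(1),"q6",o["q"][5].round(2))
E
python3 chk.py
```

```text
Traceback (most recent call last):
  File "chk.py", line 10, in <module>
    print("t",round(o["time"],2),"pin top z",(Z[:12:3]*1000).round(1),"n>80mm",(Z>.083).sum(),"yaw",np.degrees(np.arctan2(x[1],x[0])).round(1),"F",o["ft_force"].round(1),"M",o["moment"].round(3),"w",(o["grip_width"]*1000).round(1),"q6",o["q"][5].round(2))
                                                                                                                                                                                                       ^^^^^^^^^^^^^^^^^^^^^^^^^^^^
AttributeError: 'float' object has no attribute 'round'
```

Call:
step_arm(slide=[[0.5,0.4,0],[0,0,0],[0,0,0],[0,0,0]], twist=[0,1,1,1])

```text
time: 15.22
position: [0.5741, 0.1992, 0.0809]
tool_rot: [0.151, 0.989, 0.0, 0.001]
ft_force: [1.9, 3.6, 3.8]
grip_width: 0.0437
```

```bash
python3 chk.py
```

```text
Traceback (most recent call last):
  File "chk.py", line 10, in <module>
    print("t",round(o["time"],2),"pin top z",(Z[:12:3]*1000).round(1),"n>80mm",(Z>.083).sum(),"yaw",np.degrees(np.arctan2(x[1],x[0])).round(1),"F",o["ft_force"].round(1),"M",o["moment"].round(3),"w",(o["grip_width"]*1000).round(1),"q6",o["q"][5].round(2))
                                                                                                                                                                                                       ^^^^^^^^^^^^^^^^^^^^^^^^^^^^
AttributeError: 'float' object has no attribute 'round'
```

```bash
sed -i 's/(o\["grip_width"\]\*1000).round(1)/round(o["grip_width"]*1000,1)/' chk.py; python3 chk.py
```

```text
t 15.32 pin top z [102.8 101.9 101.4 101.1] n>80mm 59 yaw 162.7 F [2.4 5.  3.6] M [ 0.797 -0.422 -0.005] w 43.4 q6 -1.12
```

Call:
step_arm(slide=[[0,0,0],[0,0,0],[0,0,0]], twist=[1,1,1])

```text
time: 15.57
position: [0.5741, 0.1992, 0.0809]
tool_rot: [0.176, 0.984, 0.0, 0.001]
ft_force: [1.5, 4.6, 4.3]
grip_width: 0.0437
```

```bash
python3 chk.py;  python3 look.py pics/s13.png 245 175 90 80 8
```

```text
t 15.62 pin top z [104.2 102.5 102.1 101.3] n>80mm 59 yaw 159.6 F [2.2 4.4 5.1] M [ 0.816 -0.558  0.005] w 43.4 q6 -1.07
guide [304.78012812 241.57118982]
```

View pics/s13.png

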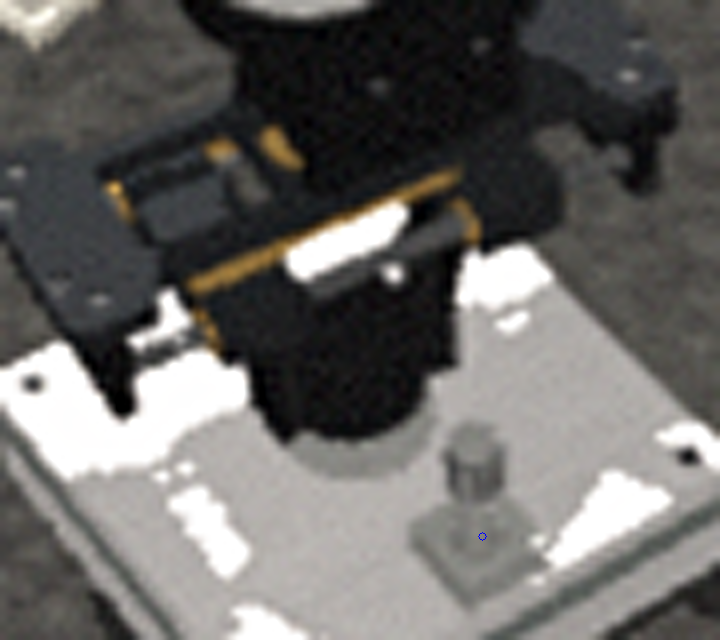

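The pin top is at about 102 mm, so it hasn't dropped. Continuing in 3° steps.

Call:
step_arm(slide=[[0,0,0],[0,0,0],[0,0,0]], twist=[1,1,1])

```text
time: 15.92
position: [0.5741, 0.1992, 0.0809]
tool_rot: [0.202, 0.979, 0.0, 0.001]
ft_force: [1.8, 4.4, 5.9]
grip_width: 0.0439
```

```bash
python3 chk.py
```

```text
t 15.97 pin top z [102.5 101.8 101.5 101.1] n>80mm 62 yaw 156.6 F [2.6 4.7 5.2] M [ 0.871 -0.511  0.054] w 43.5 q6 -1.01
```

Call:
step_arm(slide=[[0,0,0],[0,0,0],[0,0,0]], twist=[1,1,1])

```text
time: 16.22
position: [0.5741, 0.1992, 0.0809]
tool_rot: [0.228, 0.974, 0.0, 0.001]
ft_force: [1.4, 4.6, 4.6]
grip_width: 0.0439
```

```bash
python3 chk.py
```

```text
t 16.27 pin top z [102.4 101.7 101.  100.8] n>80mm 61 yaw 153.6 F [2.1 4.3 4.2] M [ 0.829 -0.537  0.001] w 44.1 q6 -0.96
```

Call:
step_arm(slide=[[0,0,0],[0,0,0],[0,0,0],[0,0,0]], twist=[0,1,1,1], force=10)

```text
time: 16.6
position: [0.5741, 0.1992, 0.0809]
tool_rot: [0.253, 0.967, 0.0, 0.001]
ft_force: [2.1, 4.0, 5.1]
grip_width: 0.0435
```

```bash
python3 chk.py
```

```text
t 16.65 pin top z [102.7 102.1 101.1 101. ] n>80mm 63 yaw 150.6 F [2.8 4.3 4.2] M [ 0.823 -0.537  0.062] w 43.6 q6 -0.91
```

Call:
step_arm(slide=[[0,0,0],[0,0,0],[0,0,0]], twist=[1,1,1])

```text
time: 16.9
position: [0.5741, 0.1992, 0.0809]
tool_rot: [0.278, 0.96, 0.0, 0.001]
ft_force: [2.3, 5.8, 4.2]
grip_width: 0.0433
```

```bash
python3 chk.py
```

```text
t 16.95 pin top z [103.1 102.4 100.9 100.6] n>80mm 59 yaw 147.6 F [1.6 4.8 4.4] M [ 0.804 -0.552 -0.015] w 44.0 q6 -0.86
```

Call:
step_arm(slide=[[0,0,0],[0,0,0],[0,0,0]], twist=[1,1,1])

```text
time: 17.2
position: [0.5741, 0.1992, 0.0809]
tool_rot: [0.303, 0.953, 0.0, 0.001]
ft_force: [2.4, 4.6, 4.1]
grip_width: 0.0435
```

```bash
python3 chk.py
```

```text
t 17.25 pin top z [102.6 101.8 101.6 101.2] n>80mm 63 yaw 144.6 F [2.4 4.7 4.1] M [ 0.837 -0.526  0.059] w 43.6 q6 -0.8
```

Call:
step_arm(slide=[[0,0,0],[0,0,0],[0,0,0]], twist=[1,1,1])

```text
time: 17.5
position: [0.5741, 0.1992, 0.0809]
tool_rot: [0.328, 0.945, 0.0, 0.001]
ft_force: [2.2, 4.6, 4.9]
grip_width: 0.0435
```

```bash
python3 chk.py
```

```text
t 17.55 pin top z [103.8 102.9 101.9 101. ] n>80mm 61 yaw 141.6 F [2.5 5.  4.1] M [ 0.768 -0.552  0.031] w 43.8 q6 -0.75
```

Call:
step_arm(slide=[[0,0,0],[0,0,0],[0,0,0]], twist=[1,1,1])

```text
time: 17.8
position: [0.5741, 0.1992, 0.0809]
tool_rot: [0.353, 0.936, 0.0, 0.001]
ft_force: [2.2, 4.9, 5.1]
grip_width: 0.0438
```

```bash
python3 chk.py
```

```text
t 17.85 pin top z [103.  102.2 101.5 101.1] n>80mm 62 yaw 138.6 F [2.  4.8 4.4] M [ 0.799 -0.527  0.03 ] w 43.8 q6 -0.7
```

Call:
step_arm(slide=[[0,0,0],[0,0,0],[0,0,0],[0,0,0]], twist=[1,1,1,1])

```text
time: 18.18
position: [0.5741, 0.1992, 0.0809]
tool_rot: [0.385, 0.923, 0.0, 0.001]
ft_force: [2.2, 5.7, 4.1]
grip_width: 0.0434
```

```bash
python3 chk.py; python3 look.py pics/s14.png 245 175 90 80 8
```

```text
t 18.23 pin top z [102.7 102.3 101.5 100.9] n>80mm 61 yaw 134.6 F [3.2 3.8 5.3] M [ 0.783 -0.537  0.007] w 43.8 q6 -0.63
guide [304.78012812 241.57118982]
```

View pics/s14.png

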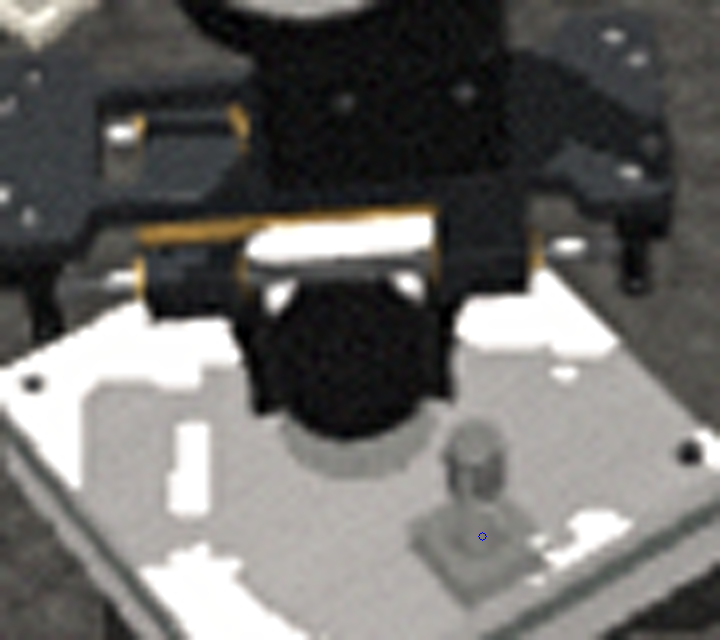

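The knob at (350,355) in the crop is gripped centrally, with the pin still up at (475,460). Continuing.

Call:
step_arm(slide=[[0,0,0],[0,0,0],[0,0,0],[0,0,0]], twist=[1,1,1,1])

```text
time: 18.62
position: [0.5741, 0.1992, 0.0809]
tool_rot: [0.417, 0.909, 0.001, 0.001]
ft_force: [2.0, 4.7, 4.3]
grip_width: 0.0441
```

```bash
python3 chk.py
```

```text
t 18.67 pin top z [103.  102.2 101.8 101.5] n>80mm 63 yaw 130.6 F [2.4 4.2 4.5] M [ 0.734 -0.529  0.034] w 43.7 q6 -0.56
```

Call:
step_arm(slide=[[0,0,0],[0,0,0],[0,0,0],[0,0,0]], twist=[1,1,1,1])

```text
time: 19.0
position: [0.5741, 0.1992, 0.0809]
tool_rot: [0.449, 0.894, 0.001, 0.001]
ft_force: [2.1, 4.8, 4.7]
grip_width: 0.0439
```

```bash
python3 chk.py
```

```text
t 19.05 pin top z [102.4 101.8 101.7 101. ] n>80mm 63 yaw 126.6 F [1.9 4.  4.5] M [ 0.814 -0.428  0.064] w 43.9 q6 -0.49
```

Call:
step_arm(slide=[[0,0,0],[0,0,0],[0,0,0],[0,0,0]], twist=[1,1,1,1])

```text
time: 19.38
position: [0.5741, 0.1992, 0.081]
tool_rot: [0.48, 0.877, 0.001, 0.001]
ft_force: [2.8, 5.0, 4.5]
grip_width: 0.0435
```

```bash
python3 chk.py
```

```text
t 19.43 pin top z [102.9 101.3 100.9 100.8] n>80mm 62 yaw 122.6 F [2.7 3.6 4.2] M [ 0.746 -0.517 -0.024] w 43.8 q6 -0.42
```

Call:
step_arm(slide=[[0,0,0],[0,0,0],[0,0,0],[0,0,0]], twist=[1,1,1,1])

```text
time: 19.77
position: [0.5742, 0.1992, 0.081]
tool_rot: [0.51, 0.86, 0.001, 0.001]
ft_force: [2.7, 4.9, 4.8]
grip_width: 0.0437
```

```bash
python3 chk.py
```

```text
t 19.82 pin top z [103.  101.3 100.8 100.4] n>80mm 62 yaw 118.6 F [3.3 3.6 4.7] M [ 0.807 -0.475 -0.006] w 43.9 q6 -0.35
```

Call:
step_arm(slide=[[0,0,0],[0,0,0],[0,0,0],[0,0,0]], twist=[1,1,1,1])

```text
time: 20.15
position: [0.5741, 0.1992, 0.0809]
tool_rot: [0.54, 0.842, 0.001, 0.001]
ft_force: [2.7, 4.1, 4.6]
grip_width: 0.0437
```

```bash
python3 chk.py
```

```text
t 20.2 pin top z [103.3 102.3 101.8 100.8] n>80mm 60 yaw 114.6 F [2.4 3.  4.9] M [ 0.751 -0.473  0.039] w 43.9 q6 -0.28
```

Call:
step_arm(slide=[[0,0,0],[0,0,0],[0,0,0],[0,0,0]], twist=[1,1,1,1])

```text
time: 20.53
position: [0.5741, 0.1992, 0.0809]
tool_rot: [0.569, 0.823, 0.001, 0.001]
ft_force: [1.9, 4.9, 3.8]
grip_width: 0.0439
```

```bash
python3 chk.py
```

```text
t 20.58 pin top z [103.2 101.5 101.  100.6] n>80mm 57 yaw 110.6 F [3.8 5.3 5.3] M [ 0.726 -0.496  0.031] w 43.5 q6 -0.21
```

Call:
step_arm(slide=[[0,0,0],[0,0,0],[0,0,0],[0,0,0]], twist=[1,1,1,1])

```text
time: 20.92
position: [0.5741, 0.1992, 0.0809]
tool_rot: [0.597, 0.802, 0.001, 0.001]
ft_force: [2.7, 4.3, 4.1]
grip_width: 0.0439
```

```bash
python3 chk.py
```

```text
t 20.97 pin top z [100.3  99.4  99.1  98.6] n>80mm 54 yaw 106.6 F [1.8 4.3 4.7] M [ 0.766 -0.489 -0.028] w 44.0 q6 -0.14
```

The pin has sunk about 2 mm, so its nose is starting to find a hole. Smaller steps from here.

Call:
step_arm(slide=[[0,0,0],[0,0,0]], twist=[0.5,0])

```text
time: 21.13
position: [0.5741, 0.1992, 0.0809]
tool_rot: [0.601, 0.8, 0.001, 0.001]
ft_force: [3.0, 4.8, 4.4]
grip_width: 0.0434
```

```bash
python3 chk.py
```

```text
t 21.18 pin top z [86.6 85.9 84.9 84.5] n>80mm 21 yaw 106.2 F [3.2 4.  5. ] M [ 0.772 -0.467 -0.   ] w 43.9 q6 -0.13
```

The pin dropped: its top is at 85.5 mm, about 17.5 mm head height over the guide. Letting go of the knob and rising.

Call:
step_arm(slide=[[0,0,0],[0,0,0],[0,0,0],[0,0,0],[0,0,0]], twist=[0,0,0,0,0], jaw=57)

```text
time: 21.6
position: [0.5723, 0.1984, 0.0798]
tool_rot: [0.6, 0.8, -0.001, -0.001]
ft_force: [0.8, 0.1, 0.0]
grip_width: 0.0566
```

Call:
step_arm(slide=[[0,0,-5],[0,0,-12],[0,0,-18],[0,0,-20],[0,0,-15],[0,0,-5],[0,0,0]], twist=[0,0,0,0,0,0,0])

```text
time: 22.18
position: [0.5746, 0.1993, 0.158]
tool_rot: [0.6, 0.8, 0.002, 0.002]
ft_force: [0.2, 1.0, 0.6]
grip_width: 0.057
```

```bash
python3 chk.py; python3 go.py 509 215 150 165.8;python3 look.py pics/s15.png 245 175 90 80 8
```

```text
t 22.23 pin top z [87.  85.7 85.4 85. ] n>80mm 22 yaw 106.3 F [ 0.1 -0.5 -0.5] M [-0.014 -0.12   0.047] w 57.0 q6 -0.13
t 22.23 pos [573.7 199.1 156.6] yaw 106.27 tilt [ 1.9e-03  2.0e-04 -1.0e+00] w 57.0 F [ 0.12 -0.54 -0.46] M [-0.014 -0.12   0.047] q6 -0.13
slide total [ 33.4 -57.6   6.5]
twist total -59.53
guide [304.78012812 241.57118982]
```

View pics/s15.png

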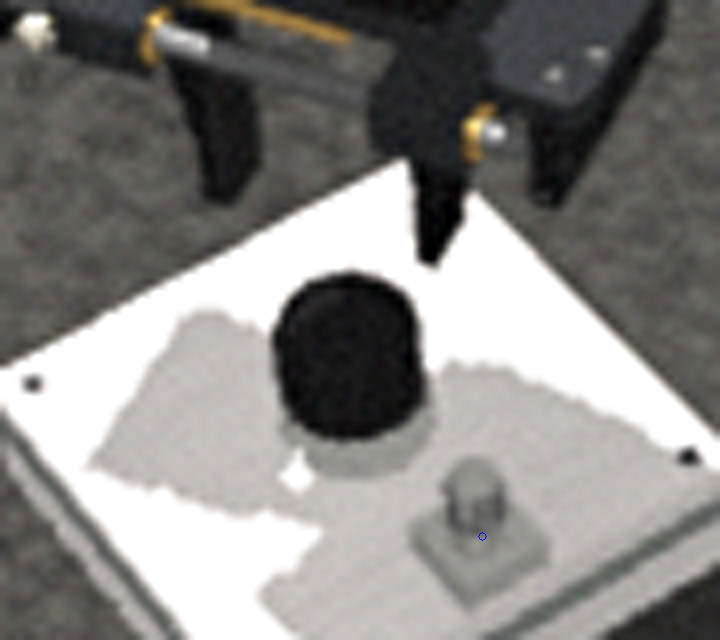

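The pin has dropped to (475,495) in the crop and sits well in line. Closing the jaws and moving over the head to press.

Call:
step_arm(slide=[[3,-6,0],[6,-10,0],[7,-13,0],[7,-13,0],[6,-10,0],[4,-6,0],[0,0,0],[0,0,0],[0,0,0]], twist=[0,0,0,0,0,0,0,0,0], jaw=0, force=20)

```text
time: 23.03
position: [0.5093, 0.2146, 0.1557]
tool_rot: [0.6, 0.8, 0.0, 0.001]
ft_force: [-0.4, -0.0, -0.9]
grip_width: 0.0054
```

```bash
python3 go.py 508.8 215 106
```

```text
t 23.03 pos [509.3 214.6 155.7] yaw 106.27 tilt [ 1.4e-03  2.0e-04 -1.0e+00] w 5.4 F [-0.39 -0.04 -0.94] M [ 0.031 -0.125  0.012] q6 -0.09
slide total [ 0.6 -0.4 49.7]
```

Call:
step_arm(slide=[[0,0,5],[0,0,9],[0,0,10],[0,0,10],[0,0,8],[0,0,5],[0,0,2],[0,0,0],[0,0,0]], twist=[0,0,0,0,0,0,0,0,0])

```text
time: 23.78
position: [0.5085, 0.2145, 0.1065]
tool_rot: [0.6, 0.8, 0.0, 0.0]
ft_force: [0.5, -0.3, 0.2]
grip_width: 0.0007
```

```bash
python3 go.py 508.8 215 95;python3 look.py pics/s16.png 265 195 60 60 10
```

```text
t 23.78 pos [508.5 214.5 106.5] yaw 106.27 tilt [ 1.e-04  0.e+00 -1.e+00] w 0.7 F [ 0.48 -0.33  0.18] M [-0.047 -0.113  0.014] q6 -0.09
slide total [ 0.4  0.4 11.5]
guide [304.78012812 241.57118982]
```

View pics/s16.png

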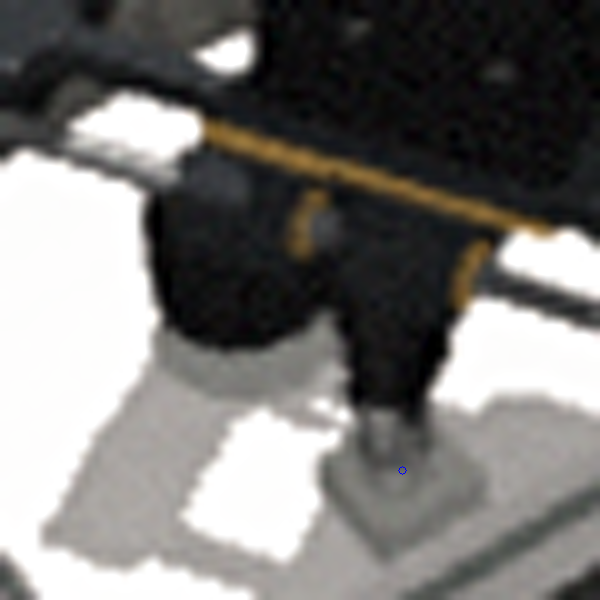

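The closed fingertips are just above the head, at about (395,410) in the crop. Pressing down in small steps.

Call:
step_arm(slide=[[0,0,1],[0,0,1],[0,0,1],[0,0,1],[0,0,1],[0,0,0]], twist=[0,0,0,0,0,0])

```text
time: 24.33
position: [0.5087, 0.2146, 0.1018]
tool_rot: [0.6, 0.8, 0.0, 0.0]
ft_force: [-0.6, 0.8, 1.2]
grip_width: 0.0005
```

Call:
step_arm(slide=[[0,0,1],[0,0,1],[0,0,0]], twist=[0,0,0])

```text
time: 24.58
position: [0.509, 0.2146, 0.1002]
tool_rot: [0.6, 0.8, 0.001, 0.001]
ft_force: [-0.4, 0.1, 4.0]
grip_width: 0.0006
```

Call:
step_arm(slide=[[0,0,1],[0,0,1],[0,0,0]], twist=[0,0,0])

```text
time: 24.83
position: [0.509, 0.2146, 0.0982]
tool_rot: [0.6, 0.8, 0.001, 0.001]
ft_force: [0.4, -0.2, 6.1]
grip_width: 0.0005
```

Call:
step_arm(slide=[[0,0,1],[0,0,1],[0,0,0]], twist=[0,0,0])

```text
time: 25.08
position: [0.509, 0.2146, 0.0962]
tool_rot: [0.6, 0.8, 0.001, 0.0]
ft_force: [-1.0, -0.7, 5.9]
grip_width: 0.0004
```

Call:
step_arm(slide=[[0,0,1],[0,0,1],[0,0,0]], twist=[0,0,0])

```text
time: 25.33
position: [0.5091, 0.2146, 0.0953]
tool_rot: [0.6, 0.8, 0.001, 0.001]
ft_force: [-1.4, -1.6, 12.2]
grip_width: 0.0008
```

Call:
step_arm(slide=[[0,0,0.5],[0,0,0.5],[0,0,0]], twist=[0,0,0])

```text
time: 25.58
position: [0.5091, 0.2146, 0.0952]
tool_rot: [0.6, 0.8, 0.001, 0.001]
ft_force: [-2.7, -1.2, 19.0]
grip_width: 0.0004
```

It has bottomed at TCP z = 95.2 mm (home expected at about 95) with 19 N. Backing off.

Call:
step_arm(slide=[[0,0,-2],[0,0,-5],[0,0,-15],[0,0,-25],[0,0,-30],[0,0,-20],[0,0,-5],[0,0,0],[0,0,0]], twist=[0,0,0,0,0,0,0,0,0])

```text
time: 26.33
position: [0.5078, 0.2143, 0.1938]
tool_rot: [0.6, 0.8, -0.0, -0.0]
ft_force: [0.0, -1.0, -0.5]
grip_width: 0.0007
```

```bash
python3 chk.py; python3 look.py pics/s17.png 265 195 60 60 10; python3 - <<'E'
from h import *
c=robot.camera("scene"); cv2.imwrite("pics/s18.png",c["color"])
E
```

```text
t 26.38 pin top z [81.2 79.5 78.8 78.4] n>80mm 0 yaw 106.3 F [ 0.8  0.2 -0.2] M [ 0.    -0.112 -0.01 ] w 0.2 q6 -0.09
guide [304.78012812 241.57118982]
```

View pics/s17.png

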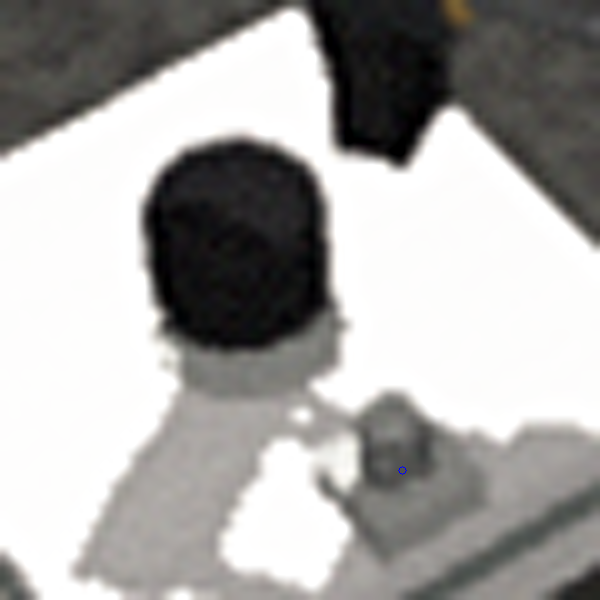

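View pics/s18.png

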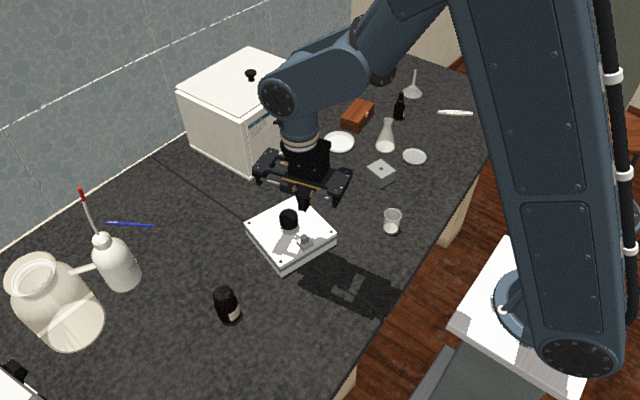

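The head sits on the boss at (395,440) in the crop, with its top at about 78–79 mm against 78 for home. The glassware and bottle in view stand where they were, and the gripper is clear. Handing in.

```bash
python3 -c "
from rig import robot
print(robot.hand_in())"
```

```text
the job is handed in; nothing more can be done
None
```

The stage is locked and the job is handed in at about 26.4 s of the 72 s allowed; the hand-in reports no verdict.

1. **Placing:** I took the pin from its block, stood it in the guide and released it. Depth showed its head top at about 102 mm, which is the height for resting on the collar.
2. **Turning:** I turned the knob about 60° with an 8–10 N grip, in 3–4° steps with a height check after nearly every step. The pin dropped to a head top of about 85.5 mm, and I let go of the knob.
3. **Pressing:** I pressed the pin with the closed fingertips. It moved at about 6 N and stopped at TCP z 95.2 mm (home expected at about 95), where the push peaked at 19 N.

**Last checks:**
- **Pin:** the head top read about 78–79 mm (78 expected), with the head sitting on the boss and the pin released.
- **Gripper:** it was about 100 mm up, with no force on the tool.
- **Bystanders:** the flask, the bottle and the small beaker look unmoved in the picture. The arm hides the large beaker's place, so I could not check it there.

**What disagreed or went wrong:**
- The two cameras differed by up to 3 mm, and I aligned the pin by the scene camera.
- One carry move overshot by 24 mm in free air and was corrected.
- The wrist moment did not clearly show the knob's friction, so I judged the drop only by the depth reading and the pictures.

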